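# Reset the breaker under the shaker's push-latch flap

### The job

The breaker under the blue service flap on top of the white block shaker has tripped. Press the flap down once near its front edge so that it pops open, push the orange breaker button below it all the way in with a fingertip, then push the flap over and down again until it latches shut and stays shut by itself. Only press and push: grip nothing, lift nothing, and leave the wash bottle, the green kit box and the yellow tip box where they stand.

Things in the scene. Friction and masses are not known exactly. Their poses are not given: they have to be found in the camera images.
- shaker: white block shaker fixed to the bench, 220 (x) x 260 (y) mm, flat top at 90 mm height. Origin: centre of its underside; x points away from the robot (yaw varies), y to its left. Its top's left half has a metal block (22 mm high) and a blue panel. The right half has a bay, x -77 to 20, y -118 to -2 mm, floor at 60 mm height, under the flap.
- flap (a joint): blue flap's angle (rad): 0 shut, latched; about 1.4 popped open; -0.06 pressed to its hard stop, 5 mm below shut at the front. Plate 90 x 110 x 6 mm, hinged at its rear edge (far from the robot), sprung up (4 N at the front edge, more if fast). Pressed to the stop and let go it pops up, following the finger; pushed from open to the stop and let go it latches. Short of the stop nothing changes.
- flap_press (a point): point on the flap's outer (top) face, at a white strip, mid-width, 15 mm from the front edge, 75 mm from the hinge; moves with the flap. Axes: x from front edge to hinge, y along the hinge (to the shaker's left), z out of the outer face. 98 mm above the bench when shut.
- flap_hinge (a point): middle of the flap's hinge line, 95 mm above the bench, at shaker x = +15, y = -60 mm; axes turn with the flap. Behind it (away from the robot) the shaker's top is bare and flat for 95 mm.
- breaker (a joint): travel of the orange breaker button (m): 0 = tripped (popped out), 0.009 = pushed fully in. It slides straight down, takes about 4 N (more when pushed fast), and stays where it is left.
- breaker_top (a point): centre of the top of the orange round breaker button (24 mm diameter) in a steel collar (36 mm diameter, top 72 mm above the bench), 68 mm in front of the hinge line, 24 mm from the bay's front wall. Top 84 mm above the bench when tripped, 75 mm when fully in; hidden by the flap until that opens.
- wash_bottle: bystander: loose capped bottle, 66 mm diameter, 160 mm high, standing beside the shaker; origin at the centre of its underside
- kit_box: bystander: loose green carton 75 x 100 x 60 mm, standing beside the shaker; origin at the centre of its underside
- tip_box: bystander: loose small yellow box 45 x 55 x 28 mm lying on the control panel, on the front left of the shaker's top; origin at the centre of its underside

How it is judged:
On the way, in this order (a step that is already met when the one before it is completed fails the run):
1. the flap has popped open (value of joint flap above 1.2 rad), for 0.1 s.
2. the breaker button is pushed fully in while the flap is open (value of joint breaker above 0.0075 m and value of joint flap above 0.6 rad), for 0.1 s.
At the end, for the whole second after the job is handed in: The flap is latched shut by itself (angle between -0.03 and 0.04 rad) and the breaker button is in by more than 7.5 of its 9 mm (value of joint flap between -0.03 and 0.04 rad and value of joint breaker above 0.0075 m); the robot touches nothing.
It fails at once if wash bottle is moved more than 20 mm or lifted (distance of wash_bottle from where it was at the start of the episode above 0.02 m).
It fails at once if kit box is moved more than 20 mm or lifted (distance of kit_box from where it was at the start of the episode above 0.02 m).
It fails at once if tip box is moved more than 20 mm or lifted (distance of tip_box from where it was at the start of the episode above 0.02 m).
It fails at once if the flap is gripped between the fingers (z of the grasp point in the frame of flap_press between -0.007 and 0.001 m and x of the grasp point in the frame of flap_press between -0.018 and 0.075 m and y of the grasp point in the frame of flap_press between -0.06 and 0.06 m and contact force between the fingers and anything else above 2 N).
It also fails if it takes over 61 s, if anything falls off the work surface, if the arm or the gripper's body presses on something with over 40 N, if the wrist force passes 120 N, or if a joint passes its speed limit or range.

### The arm

A 6-joint arm with a two-finger parallel gripper is mounted at the origin on the work surface. World frame = base frame: x ahead of the robot, y to its left, z up, the work surface at z = 0. Lengths are in m, angles in rad, forces in N, time in s.
With the tool pointing down it reaches from about 0.375 to 0.9 m from the base axis. Payload 3.1 kg.
Tool frame: the origin (TCP) lies at the very end of the fingers, on their centre line; the grasp point (between the pads) lies 19 mm behind it (grip_depth is the distance from the TCP to the grasp point, in m); z points along the fingers, y is the line along which they close (so a half turn about z gives the same grasp; the last joint's range is limited). The gripper opens to 85 mm and grips with 20 to 120 N. Pads are 22 mm wide; open, the fingers measure 114 mm over their backs; the gripper's body (76 mm by 85 mm) begins 54 mm behind the grasp point. The pads swing forward as they close: fully open they stand 13 mm farther back than shut.
Start: joints at [-1.512, 0.527, 1.433, -0, 1.181, -0.178], TCP at [0.147, -0.608, 0.231] pointing down, gripper open.
Joint ranges: [-3.08, 3.08], [-0.75, 2.2], [0.22, 2.44], [-1.43, 4.57], [0, 2.65], [-2.85, 2.85]. Speed limits (rad/s): [2.79, 2.79, 3.14, 3.14, 3.14, 3.14].

### API

Orientations are given as a unit quaternion [x, y, z, w].
In Python, from station import * gives the robot as it stands.
- The arm moves only by the tool apply_moves, never from a script. Its argument "plan" is a list of rows, each a list of 7 numbers: the shift along the tool's x, y, z in m, then the turn, a rotation vector about the tool's x, y, z in rad, then the gripper command: -1 is fully open, 1 is shut, values between are in proportion. In form: [[dx, dy, dz, wx, wy, wz, jaw], ...]. A call has 1 to 8 rows; each row shifts and turns the commanded pose from where the row before left it, along the tool's axes as they then stand; what a row does not reach is not made up. A row lasts 1/8 s, in which the tool goes at most 62.5 mm and 10.7 degrees, less where a joint would pass 70% of its speed; a pose out of reach is approached as far as the arm can. A call is refused whole if a number of a shift passes 0.0625 or a number of a turn 0.188, either way. A call with a gripper value outside its range is refused whole. The fingers move at their own pace and stop on an object; "force" is the grip in N (left out, the last holds). Time passes only in rows, so rows that do not move let the fingers close. It gives the time, the measured TCP pose, the force, the opening and the grip force at its end, in the units of the state.
- sense(): the state, without advancing time (a new reading comes with each control period).
- snapshot(name): name is "side" or "top" or "wrist"; returns the picture (480x640x3 uint8, red, green, blue); there is no depth.
- calibration(name): a dict with "camera_matrix" (3x3 intrinsics, pixels), "R" (3x3) and "t" (3): a world point X has camera coordinates R X + t; the wrist camera has in their place "mount" (4x4, takes a point from camera to tool coordinates, whose origin is the TCP and whose axes are the flange's). Camera axes: x right, y down, z forward; pixel columns grow to the right and rows downward; lengths in m; the calibration is good to about 2 mm. The wrist camera is an equidistant fisheye: a pixel r from the principal point sees the ray r / f radians off the axis. A picture is of the moment at which its call begins: read the wrist's pose just before it. calibration takes no time and is no camera call.
- sign_off(): hands the job in; it is judged then, once.
The state is a dict: "t": time; "q": joint angles; "qd": joint speeds; "tau": joint torques, N m; "tcp_pos": TCP position; "tool_rot": TCP orientation; "force": force on the tool from outside, world axes, zero at the start; "ft_torque": the same for the moment, N m; "finger_gap": opening from 0.0 (shut) to 1.0 (fully open); "gripper_force": force on a finger pad.
Only numpy, scipy, OpenCV 4.12 (cv2) and the standard library are available. Lean on these libraries where they do the work, as an engineer would, in place of code of your own. Each camera call takes 0.05 s, during which the arm holds its last target. There are 200 camera calls.

## Working session

There is one attempt and no reset: what is moved stays moved. The work goes in short steps, Python scripts to look and compute and a tool call to move; the robot and the scene stay as the last step left them, time stands still between calls to the robot, and variables do not carry over. Pictures are saved under pics/ and viewed, at most 10 in all, crops included, and the job is handed in when it is done.

Besides the shell and the picture viewer there is one more tool, called after "Request:" as a command line: name --pt "numbers of a row" for each row, then --argument value for the rest. apply_moves: Moves the arm, as the interface text tells. Its arguments: {"type":"object","properties":{"plan":{"type":"array"},"force":{"type":"number"}},"required":["plan"]}

```bash
mkdir -p pics; ls
python3 - <<'E'
from station import *
import cv2
for n in("top","side"):
    cv2.imwrite(f"pics/{n}0.png",snapshot(n)[:,:,::-1]); c=calibration(n); print(n,c["camera_matrix"],c["R"],c["t"])
s=sense();print(s["t"],s["tcp_pos"],s["tool_rot"],s["finger_gap"],s["force"]);print(calibration("wrist"))
E
```

```text
pics
top [[608.05490934   0.         324.86418788]
 [  0.         608.05490934 238.6283438 ]
 [  0.           0.           1.        ]] [[ 0.03900485 -0.99923678  0.00211791]
 [-0.97599814 -0.03855204 -0.21433937]
 [ 0.21425743  0.0062932  -0.97675696]] [0.0303386  0.60082249 1.01244656]
side [[451.20261376   0.         318.15268868]
 [  0.         451.20261376 243.92973495]
 [  0.           0.           1.        ]] [[-0.99476587 -0.10182461  0.00852126]
 [-0.05308702  0.44376596 -0.89456892]
 [ 0.08730768 -0.89033899 -0.44684879]] [0.58205635 0.10676032 0.75258863]
0.1 [ 0.14659923 -0.60690096  0.23043244] [ 9.92996971e-01  1.18135754e-01  3.79469238e-05 -9.78754795e-04] 0.9974210787485828 [ 0.24998224 -0.58341607  0.38367778]
{'camera_matrix': array([[371.64829954,   0.        , 312.6172857 ],
       [  0.        , 371.64829954, 231.67002058],
       [  0.        ,   0.        ,   1.        ]]), 'mount': array([[ 1.02010462e-03, -9.62118383e-01, -2.72630111e-01,
         6.88116402e-02],
       [ 9.99999323e-01,  8.28839097e-04,  8.16720486e-04,
        -7.89479346e-04],
       [-5.59815298e-04, -2.72630760e-01,  9.62118577e-01,
        -1.42412001e-01],
       [ 0.00000000e+00,  0.00000000e+00,  0.00000000e+00,
         1.00000000e+00]])}
```

View pics/top0.png

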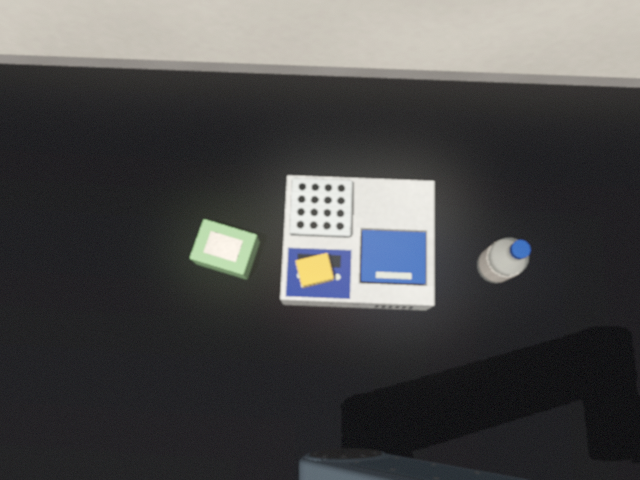

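View pics/side0.png

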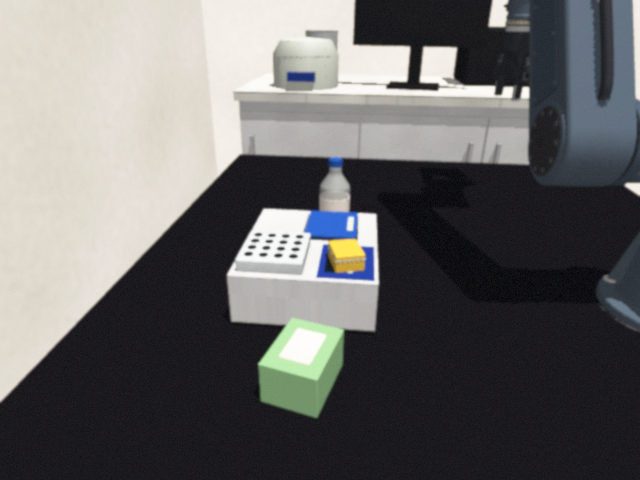

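The top view shows the shaker, with corners at about (287,176), (434,180), (434,305) and (282,301). The flap spans about (361–427, 229–285), its strip is at about (394,275), and the bottle stands to its right at (503,260). I'll enlarge this for a closer reading.

Run:
```python
import cv2
im=cv2.imread("pics/top0.png")[165:315,275:445]
cv2.imwrite("pics/crop.png",cv2.resize(im,None,fx=4,fy=4,interpolation=cv2.INTER_CUBIC))
```

```text
(no output)
```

View pics/crop.png

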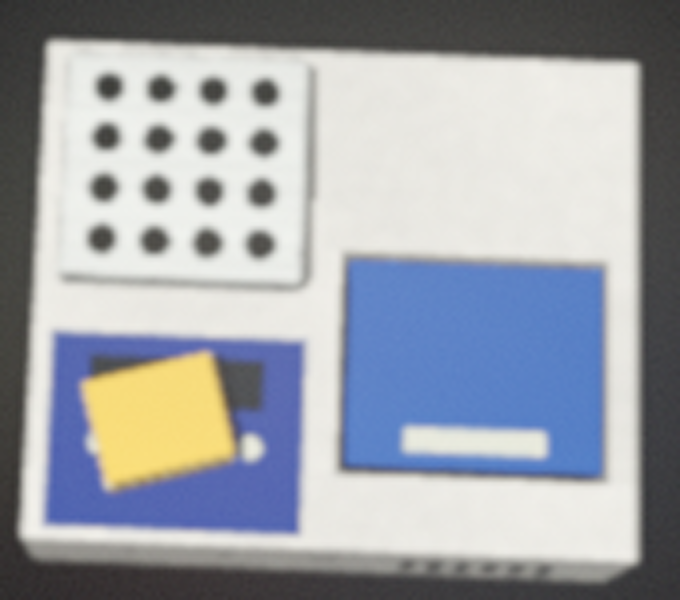

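```bash
cat > h.py <<'E'
from station import *
import numpy as np, cv2
from scipy.spatial.transform import Rotation as Ro
def ray(n,u,v,z):
    c=calibration(n);K,R,t=map(np.array,(c["camera_matrix"],c["R"],c["t"]))
    d=R.T@np.linalg.inv(K)@[u,v,1]; o=-R.T@t
    return o+d*(z-o[2])/d[2]
E
python3 - <<'E'
from h import *
P=lambda x,y,z:ray("top",275+(x+.5)/4-.5,165+(y+.5)/4-.5,z)
F=[P(*p,.098) for p in [(346,257),(606,265),(604,478),(341,468)]]
T=[P(*p,.09) for p in [(46,40),(640,62),(638,562),(20,540)]]
for C in(F,T):
    print(np.round(C,4).tolist(),[round(float(np.linalg.norm(C[i]-C[i-1])),4) for i in range(4)])
S=P(475,442,.098);print("strip",S)
def yaw(C): 
    a=(C[0]+C[1]-C[2]-C[3]); b=(C[0]+C[3]-C[1]-C[2]); return np.arctan2(a[1],a[0]),np.arctan2(-b[0],b[1])
print(yaw(F),yaw(T))
w=np.mean([*yaw(F),*yaw(T)]);R=Ro.from_euler("z",w).as_matrix()
o=np.mean(T,0); o[2]=0
print("yaw",w,"origin",o)
print("press from origin",o+R@[-.060,-.060,.098],"hinge",o+R@[.015,-.06,.095], "flap centre", np.mean(F,0), "exp",o+R@[-.03,-.06,.098])
q=sense();r=Ro.from_quat(q["tool_rot"]).as_matrix();print("tool yaw",np.arctan2(r[1,0],r[0,0]))
c=ray("top",503,260,.05);print("bottle~",c)
E
```

```text
[[0.6116, -0.0081, 0.098], [0.6125, -0.12, 0.098], [0.52, -0.1195, 0.098], [0.5199, -0.0084, 0.098]] [0.0917, 0.112, 0.0925, 0.1111]
[[0.707, 0.1268, 0.09], [0.7072, -0.1361, 0.09], [0.486, -0.1353, 0.09], [0.4851, 0.1261, 0.09]] [0.2219, 0.2629, 0.2212, 0.2614]
strip [ 0.53325847 -0.06482024  0.098     ]
(np.float64(-0.001334486070275953), np.float64(0.004463594460051227)) (np.float64(-0.00020339661530243872), np.float64(0.00228025759261992))
yaw 0.0013014923417731888 origin [ 0.59630783 -0.00461399  0.        ]
press from origin [ 0.53638597 -0.06469203  0.098     ] hinge [ 0.61138591 -0.06459442  0.095     ] flap centre [ 0.56601746 -0.06400439  0.098     ] exp [ 0.56638595 -0.06465299  0.098     ]
tool yaw 0.23682437566104417
bottle~ [ 0.57600943 -0.2652561   0.05      ]
```

Request:
apply_moves --pt "0.036 -0.031 0 0 0 -0.095 1" --pt "0.039 -0.028 0 0 0 -0.095 1" --pt "0.042 -0.024 0 0 0 -0.095 1" --pt "0.044 -0.02 0 0 0 -0.095 1" --pt "0.045 -0.016 0 0 0 -0.095 1" --pt "0.047 -0.011 0 0 0 -0.095 1" --pt "0.047 -0.007 0 0 0 -0.095 1" --pt "0.048 -0.002 0 0 0 -0.095 1" --force 40

```text
t: 1.1
tcp_pos: [0.3707, -0.294, 0.2311]
tool_rot: [0.878, 0.479, 0.0, -0.0]
force: [0.2, 0.1, -0.2]
finger_gap: 0.001
gripper_force: 0.0
```

```bash
cat >> h.py <<'E'
def st():
    s=sense();R=Ro.from_quat(s["tool_rot"]).as_matrix()
    print("t",s["t"],"tcp",np.round(s["tcp_pos"],4),"yaw",round(float(np.arctan2(R[1,0],R[0,0])),3),"ztool",np.round(R[:,2],3),"F",np.round(s["force"],1),"gap",round(s["finger_gap"],2))
    return s,R
E
python3 -c "
from h import *
st()"
```

```text
t 1.1 tcp [ 0.3707 -0.294   0.2311] yaw 1.0 ztool [-0.  0. -1.] F [ 0.2  0.1 -0.2] gap 0.0
```

Request:
apply_moves --pt "0.047 0.0025 0 0 0 -0.095 1" --pt "0.0465 0.007 0 0 0 -0.095 1" --pt "0.0455 0.011 0 0 0 -0.095 1" --pt "0.0445 0.0155 0 0 0 -0.095 1" --pt "0.043 0.0195 0 0 0 -0.095 1" --pt "0.041 0.0235 0 0 0 -0.096 1" --pt "0 0 0.04 0 0 0 1" --pt "0 0 0.04 0 0 0 1"

```text
t: 2.1
tcp_pos: [0.5356, -0.0653, 0.1505]
tool_rot: [0.707, 0.707, 0.0, 0.001]
force: [-0.6, -0.6, -0.4]
finger_gap: 0.0
gripper_force: 0.0
```

Run:
```python
from h import *
s,R=st()
im=snapshot("wrist");cv2.imwrite("pics/w1.png",im[:,:,::-1])
```

```text
t 2.1 tcp [ 0.5356 -0.0653  0.1505] yaw 1.57 ztool [ 0.001 -0.001 -1.   ] F [-0.6 -0.6 -0.4] gap 0.0
```

View pics/w1.png

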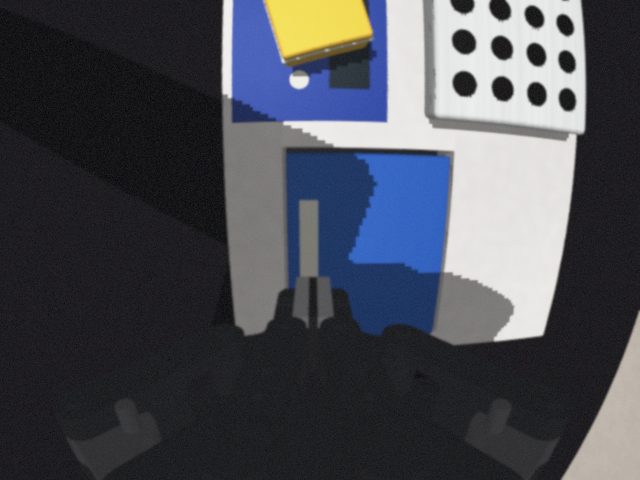

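The fingertips at (313,280) line up with the white strip at (309,240), so I can press.

Request:
apply_moves --pt "0 0 0.023 0 0 0 1" --pt "0 0 0.021 0 0 0 1" --pt "0 0 0.004 0 0 0 1" --pt "0 0 0.004 0 0 0 1" --pt "0 0 0.003 0 0 0 1" --pt "0 0 0.002 0 0 0 1" --pt "0 0 0 0 0 0 1"

```text
t: 3.02
tcp_pos: [0.5352, -0.0662, 0.0947]
tool_rot: [0.708, 0.706, 0.0, 0.0]
force: [-0.6, 0.3, 8.9]
finger_gap: 0.003
gripper_force: 5.1
```

Request:
apply_moves --pt "0 0 0.002 0 0 0 1" --pt "0 0 0.002 0 0 0 1" --pt "0 0 0 0 0 0 1"

```text
t: 3.4
tcp_pos: [0.5352, -0.0662, 0.0924]
tool_rot: [0.708, 0.706, 0.0, 0.001]
force: [-4.0, 0.5, 14.6]
finger_gap: 0.003
gripper_force: 7.3
```

Request:
apply_moves --pt "0 0 0.003 0 0 0 1" --pt "0 0 0 0 0 0 1"

```text
t: 3.65
tcp_pos: [0.5354, -0.0662, 0.0918]
tool_rot: [0.708, 0.706, 0.0, 0.001]
force: [-7.4, 1.8, 30.6]
finger_gap: 0.002
gripper_force: 15.7
```

Request:
apply_moves --pt "0 0 -0.01 0 0 0 1" --pt "0 -0.01 -0.015 0 0 0 1" --pt "0 -0.02 -0.02 0 0 0 1" --pt "0 -0.02 -0.02 0 0 0 1" --pt "0 -0.02 -0.02 0 0 0 1" --pt "0 -0.02 -0.02 0 0 0 1" --pt "0 0 -0.02 0 0 0 1" --pt "0 0 0 0 0 0 1"

```text
t: 4.65
tcp_pos: [0.445, -0.066, 0.2134]
tool_rot: [0.708, 0.706, 0.0, 0.001]
force: [0.4, 0.6, 1.0]
finger_gap: -0.003
gripper_force: 0.0
```

Run:
```python
from h import *
s,R=st()
a=snapshot("side")[150:350,200:420];b=snapshot("top")[165:315,275:445]
r=lambda i,k:cv2.resize(i,(390,355),interpolation=cv2.INTER_CUBIC)
cv2.imwrite("pics/o1.png",np.hstack([r(a,0),r(b,0)])[:,:,::-1])
```

```text
t 4.65 tcp [ 0.445  -0.066   0.2134] yaw 1.568 ztool [ 0.002 -0.001 -1.   ] F [0.4 0.6 1. ] gap -0.0
```

View pics/o1.png

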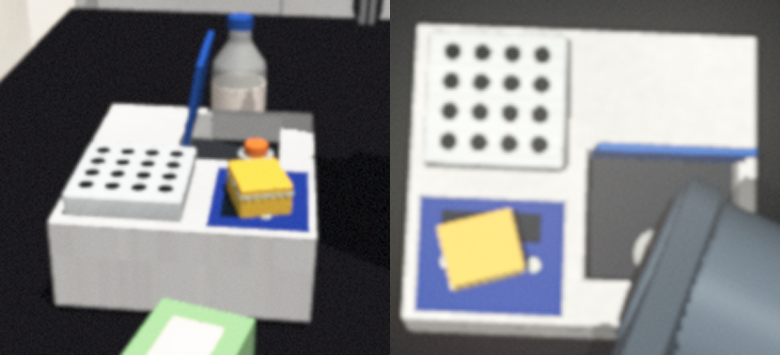

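The flap stands open and the orange button shows at (257,143) in the side crop. I'll locate it with the wrist camera as well.

Run:
```python
from h import *
print("side",ray("side",200+257/1.773,150+143/1.775,.084))
s,R=st()
im=snapshot("wrist")
hsv=cv2.cvtColor(im,cv2.COLOR_RGB2HSV)
m=cv2.inRange(hsv,(3,150,90),(16,255,255))
n,l,S,C=cv2.connectedComponentsWithStats(m)
c=calibration("wrist");K=c["camera_matrix"];M=c["mount"]
for i in range(1,n):
    if S[i,4]<40: continue
    d=(C[i]-K[:2,2])/K[0,0];th=np.hypot(*d)
    v=np.r_[np.sin(th)*d/th,np.cos(th)]
    v=R@M[:3,:3]@v;o=R@M[:3,3]+s["tcp_pos"]
    print(S[i],C[i],o+v*(.082-o[2])/v[2])
cv2.imwrite("pics/w2.png",im[:,:,::-1])
```

```text
side [ 0.54330148 -0.06076343  0.084     ]
t 4.75 tcp [ 0.4444 -0.0657  0.212 ] yaw 1.568 ztool [-0.001  0.    -1.   ] F [ 0.1  0.2 -0.4] gap -0.0
[423 204  29  29 652] [437.3696319  217.97852761] [ 0.54162999 -0.06214614  0.082     ]
```

View pics/w2.png

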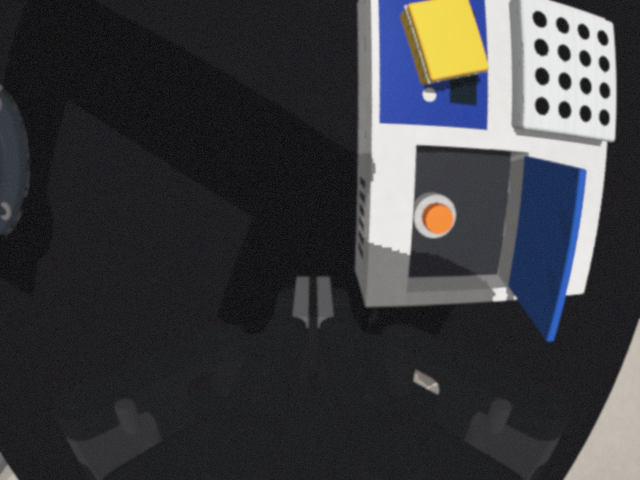

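Request:
apply_moves --pt "0 0 0 -0.1 0 0 1" --pt "0.001 0.032 0.003 0 0 0 1" --pt "0.001 0.031 0.003 0 0 0 1" --pt "0.001 0.031 0.003 0 0 0 1" --pt "0 -0.0037 0.037 0 0 0 1" --pt "0 -0.0037 0.037 0 0 0 1" --pt "0 -0.0037 0.037 0 0 0 1" --pt "0 0 0 0 0 0 1"

```text
t: 5.8
tcp_pos: [0.5366, -0.0621, 0.0976]
tool_rot: [0.707, 0.705, 0.033, 0.031]
force: [0.8, -0.1, 1.0]
finger_gap: 0.002
gripper_force: 0.0
```

```bash
python3 -c "
from h import *
st()"
```

```text
t 5.8 tcp [ 0.5366 -0.0621  0.0976] yaw 1.568 ztool [ 0.091  0.003 -0.996] F [ 0.8 -0.1  1. ] gap 0.0
```

Request:
apply_moves --pt "0 0 0.01 0 0 0 1" --pt "0 0 0.004 0 0 0 1" --pt "0 0 0.004 0 0 0 1" --pt "0 0 0.003 0 0 0 1" --pt "0 0 0.003 0 0 0 1" --pt "0 0 0.001 0 0 0 1" --pt "0 0 0 0 0 0 1"

```text
t: 6.68
tcp_pos: [0.5418, -0.0632, 0.0763]
tool_rot: [0.707, 0.705, 0.035, 0.035]
force: [-2.4, -1.9, 3.8]
finger_gap: -0.0
gripper_force: 1.7
```

Request:
apply_moves --pt "0 0 0.003 0 0 0 1" --pt "0 0 0.003 0 0 0 1" --pt "0 0 0 0 0 0 1"

```text
t: 7.05
tcp_pos: [0.5421, -0.0632, 0.0744]
tool_rot: [0.707, 0.706, 0.035, 0.036]
force: [-12.5, -0.8, 36.8]
finger_gap: 0.003
gripper_force: 18.6
```

The button bottomed out at z = 0.0744 with 37 N. Next I retract, straighten the tool and cross over behind the flap.

Request:
apply_moves --pt "0 0 -0.015 0 0 0 1" --pt "0 0 -0.05 0 0 0 1" --pt "0 0 -0.05 0 0 0 1" --pt "0 0 -0.05 0 0 0 1" --pt "0 0 0 0.1 0 0 1" --pt "0 0 0 0 0 0 1"

```text
t: 7.8
tcp_pos: [0.5281, -0.0633, 0.235]
tool_rot: [0.708, 0.706, 0.001, 0.002]
force: [0.6, -0.2, -0.6]
finger_gap: -0.002
gripper_force: 0.0
```

Run:
```python
from h import *
s,R=st()
a=snapshot("side")[150:350,200:420];b=snapshot("wrist")[120:360,330:594]
r=lambda i:cv2.resize(i,(390,355),interpolation=cv2.INTER_CUBIC)
cv2.imwrite("pics/o2.png",np.hstack([r(a),r(b)])[:,:,::-1])
```

```text
t 7.8 tcp [ 0.5281 -0.0633  0.235 ] yaw 1.568 ztool [ 0.004 -0.001 -1.   ] F [ 0.6 -0.2 -0.6] gap -0.0
```

View pics/o2.png

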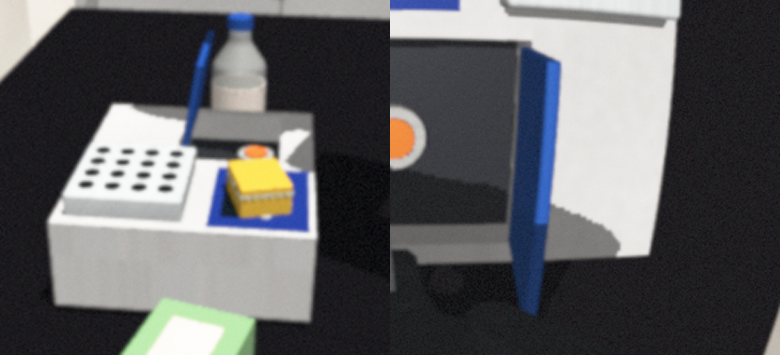

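The button now sits flush in its collar at (257,153), and the flap is still open. Crossing over the flap now.

Request:
apply_moves --pt "0 0.04 0 0 0 0 1" --pt "0 0.04 0 0 0 0 1" --pt "0 0.04 0 0 0 0 1" --pt "0 0 0 0 0 0 1" --pt "0 0 0.037 0 0 0 1" --pt "0 0 0.037 0 0 0 1" --pt "0 0 0 0 0 0 1"

```text
t: 8.78
tcp_pos: [0.6418, -0.0625, 0.1564]
tool_rot: [0.708, 0.706, -0.003, -0.005]
force: [0.8, -0.1, 0.2]
finger_gap: -0.003
gripper_force: 0.0
```

Request:
apply_moves --pt "0 -0.02 0 0 0 0 1" --pt "0 -0.018 0 0 0 0 1" --pt "0 -0.015 0.004 0 0 0 1" --pt "0 -0.013 0.007 0 0 0 1" --pt "0 0 0 0 0 0 1"

```text
t: 9.4
tcp_pos: [0.5805, -0.0636, 0.1512]
tool_rot: [0.708, 0.706, 0.001, 0.001]
force: [0.6, -0.5, 2.8]
finger_gap: -0.0
gripper_force: 1.2
```

Request:
apply_moves --pt "0 -0.009 0.007 0 0 0 1" --pt "0 -0.008 0.008 0 0 0 1" --pt "0 -0.008 0.012 0 0 0 1" --pt "0 -0.006 0.013 0 0 0 1" --pt "0 -0.003 0.007 0 0 0 1" --pt "0 0 0 0 0 0 1"

```text
t: 10.15
tcp_pos: [0.5446, -0.0628, 0.1017]
tool_rot: [0.708, 0.706, -0.001, -0.002]
force: [-0.1, -0.9, 2.4]
finger_gap: -0.0
gripper_force: 1.1
```

Contact held all the way. Now down to the stop.

Request:
apply_moves --pt "0 -0.004 0.004 0 0 0 1" --pt "0 0 0.004 0 0 0 1" --pt "0 0 0.003 0 0 0 1" --pt "0 0 0.003 0 0 0 1" --pt "0 0 0.002 0 0 0 1" --pt "0 0 0 0 0 0 1"

```text
t: 10.9
tcp_pos: [0.5418, -0.0631, 0.092]
tool_rot: [0.708, 0.706, -0.0, 0.001]
force: [-8.7, 0.7, 43.3]
finger_gap: 0.001
gripper_force: 21.4
```

Request:
apply_moves --pt "0 0 -0.006 0 0 0 1" --pt "0 0 -0.006 0 0 0 1" --pt "0 0 -0.01 0 0 0 1" --pt "0 0 -0.04 0 0 0 1" --pt "0 -0.03 -0.05 0 0 0 1" --pt "0 -0.05 -0.03 0 0 0 1" --pt "0 0 0 0 0 0 1"

```text
t: 11.78
tcp_pos: [0.4588, -0.062, 0.2299]
tool_rot: [0.708, 0.706, -0.0, -0.001]
force: [1.1, -0.3, -0.7]
finger_gap: 0.0
gripper_force: 0.0
```

Run:
```python
from h import *
s,R=st()
a=snapshot("side")[150:350,200:420];b=snapshot("wrist")[60:360,330:640]
r=lambda i:cv2.resize(i,(390,355),interpolation=cv2.INTER_CUBIC)
cv2.imwrite("pics/o3.png",np.hstack([r(a),r(b)])[:,:,::-1])
```

```text
t 11.775 tcp [ 0.4588 -0.062   0.2299] yaw 1.567 ztool [-0.001  0.    -1.   ] F [ 1.1 -0.3 -0.7] gap 0.0
```

View pics/o3.png

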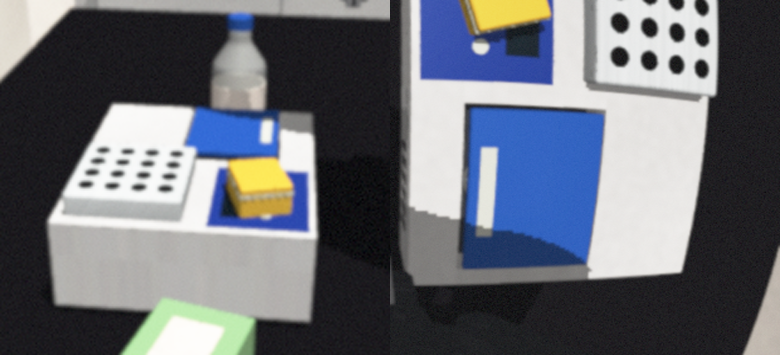

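The flap lies flat and shut in both views (strip at (267,131) in the side crop), and the arm is clear of everything. I'm handing in now.

```bash
python3 -c "
from station import *
print(sign_off())"
```

```text
the job is handed in; nothing more can be done
None
```

The flap popped open, the breaker button was pushed fully in, and the flap is shut again; the arm was clear of everything when I handed the job in at about 12 s (no verdict was returned).

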